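Clamp the iron's control module in the rack-feed holding fixture

TASK

Set the steam iron's control module upright on the bed of the holding fixture, lengthwise between the two jaws, and let go of it. Then wind the sliding jaw in with the knob that rides on its carriage until the module is held snugly and squarely against the stop pad, with a light clamping force of about 10 newtons, and let go of the knob. Never squeeze the module with more than about 20 newtons, and leave the other things on the bench where they are.

Things in the scene. Friction and masses are not known exactly. Their poses are not given: they have to be found in the camera images.
- module_center (a point): Loose control module of a steam iron: black plastic box 42 (x) by 60 (y, lengthwise) by 36 mm high, 0.1 to 0.2 kg, upright on the bench, with a bright face plate, a black dial (26 mm across, 8 mm high, 10 mm off centre in y) and a small grey button on top. The point is the box's centre, 18 mm above its underside; z up. Either way round will do in the fixture.
- bed (a point): Middle of the bed of the holding fixture, on its top face, 34 mm above the bench; y runs along the bed from stop to sliding jaw, z up. The fixture is bolted down: a base plate 120 (x) by 270 mm (y), 12 mm thick, and on it an aluminium beam 36 mm wide, the bed, so fingers that hold the module by its 42 mm width pass either side of the beam.
- stop_face (a point): Foot of the stop block's face at the bed's end, bed height, 55 mm from the bed's middle; axes as the bed's. The grey block is 52 mm wide, 41 mm high above the bed. A steel stop pad (44 mm wide, up to 33 mm above the bed) stands out from it on a screw: its face lies 8 to 16 mm out in +y. How far is set differently every time and is not measured: it must be felt.
- carriage: Aluminium carriage, 80 (x) by 70 mm (y), top 28 mm above the bed. Origin: foot of its front (stop) side, mid-width, bed height, 118 mm from the stop block in y at the start; axes as the bed's. 20 mm ahead of the origin is the face of its sliding jaw (steel plate 44 wide, 10 thick, top 33 mm above the bed) on a spring buffer, 6 N per mm: 10 N is 1.7 mm (0.12 rad of knob) past first firm contact.
- knob_grip (a point): Middle of the grip of the feed knob on the carriage: black, round, knurled, 44 mm across, 28 mm high, axis upright; the point is on the axis, half-way up, 68 mm above the bed; 26 mm free below the knob. Turning it clockwise seen from above drives carriage and knob in the bed's -y (to the stop), 14 mm per radian, 3.2 rad at most. It stays where left.
- feed (a point): Point on the carriage's top under the knob, 28 mm above the bed. The feed's dry friction is 17 N at the carriage (0.24 N m at the knob), against whichever way it is pushed, so the load at rest can be that far off either way. Clamping changes the load by 1 N per N (0.014 N m), compared with free winding done alike; add the gripper's push along the travel to moment / 0.014 m.
- screwdriver: Bystander: a screwdriver lying on the bench.
- remote: Bystander: a white remote control, 45 by 130 by 18 mm.
- spool: Bystander: an upright copper-coloured wire spool, 60 mm diameter, 50 mm high.
- jar: Bystander: a glass jar, 56 mm diameter, 70 mm high.
- wrench: Bystander: a wrench lying on the bench.
- gland: Bystander: a brass ring, 44 mm diameter, 14 mm high.
- cup: Bystander: a white cup, 70 mm diameter, 60 mm high.
Not all that is in view belongs to the job. Leave any yellow look-alike of the part that bears module_center alone.

How it is judged:
On the way:
1. the module stands on the bed between the jaws, let go, before the jaw clamps it (x of module_center in the frame of bed between -0.01 and 0.01 m and z of module_center in the frame of bed between 0.014 and 0.023 m and y of module_center in the frame of bed between -0.025 and 0.025 m and contact force between the fingers and module below 0.1 N and angle between module_center's own z axis and vertical below 0.1 rad and contact force between carriage and module below 3 N), for 0.2 s.
At the end, for the whole second after the job is handed in: The module stands on the bed, centre within 10 mm of the bed's midline and 25 mm of its middle, upright within 0.06 rad and square to the jaws within 0.08 rad, at rest, clamped against the stop pad by the jaw with 5 to 17 N, with both module and knob let go (x of module_center in the frame of bed between -0.01 and 0.01 m and z of module_center in the frame of bed between 0.014 and 0.023 m and y of module_center in the frame of bed between -0.025 and 0.025 m and contact force between carriage and module between 5 and 17 N and angle between the y axis of module_center and the y axis of bed, either way round below 0.08 rad and angle between module_center's own z axis and vertical below 0.06 rad and linear speed of module below 0.01 m/s); the robot touches nothing.
It fails at once if the jaw squeezes the module with more than 22 N (contact force between carriage and module above 22 N).
It fails at once if a bystander is moved by more than 30 mm (distance of any of screwdriver, remote, spool, jar, wrench, gland, cup from where it was at the start of the episode above 0.03 m).
It also fails if it takes over 72 s, if anything falls off the work surface, if the arm or the gripper's body presses on something with over 40 N, if the wrist force passes 120 N, or if a joint passes its speed limit or range.

ROBOT

A 6-joint arm with a two-finger parallel gripper is mounted at the origin on the work surface. World frame = base frame: x ahead of the robot, y to its left, z up, the work surface at z = 0. Lengths are in m, angles in rad, forces in N, time in s.
With the tool pointing down it reaches from about 0.3 to 0.775 m from the base axis. Payload 14.6 kg.
Tool frame: the origin (TCP) lies midway between the tips of the shut fingers; the grasp point (between the pads) lies 19 mm behind it (ctrl.pinch_z is the distance from the TCP to the grasp point, in m); z points along the fingers, y is the line along which they close (so a half turn about z gives the same grasp; the last joint's range is limited). The gripper opens to 94 mm and grips with 3 to 60 N. Pads are 16 mm wide; open, the fingers measure 119 mm over their backs; the gripper's body (75 mm by 177 mm) begins 78 mm behind the grasp point.
Start: joints at [1.125, 0.3, 1.521, -0, 1.321, -0.067], TCP at [0.203, 0.511, 0.205] pointing down, gripper open.
Joint ranges: [-3.03, 3.03], [-0.79, 2.21], [0.23, 2.52], [-1.04, 4.18], [0, 3.07], [-2.55, 2.55]. Speed limits (rad/s): [2.22, 2.22, 2.57, 3.14, 3.14, 3.14].

INTERFACE

Orientations are given as [roll, pitch, yaw] about the fixed x, y, z axes, in that order (R = Rz(yaw) Ry(pitch) Rx(roll)).
In Python, from station import ctrl gives the robot as it stands.
- The arm moves only by the tool jog_arm, never from a script. Its argument "motion" is a list of rows, each a list of 7 numbers: the shift along the tool's x, y, z in m, then the turn, a rotation vector about the tool's x, y, z in rad, then the opening, from -1 (shut) to 1 (fully open). In form: [[tx, ty, tz, rx, ry, rz, gripper], ...]. A call has 1 to 5 rows; each row shifts and turns the commanded pose from where the row before left it, along the tool's axes as they then stand; what a row does not reach is not made up. A row lasts 1/10 s, in which the tool goes at most 50 mm and 8.59 degrees, less where a joint would pass 70% of its speed; a pose out of reach is approached as far as the arm can. A call is refused whole if a number of a shift passes 0.05 or a number of a turn 0.15, either way. A call with a gripper value outside its range is refused whole. The fingers move at their own pace and stop on an object; "squeeze" is the grip in N (left out, the last holds). Time passes only in rows, so rows that do not move let the fingers close. It gives the time, the measured TCP pose, the force, the opening and the grip force at its end, in the units of the state.
- ctrl.get_obs(): the state, without advancing time (a new reading comes with each control period).
- ctrl.camera(name): name is "scene" or "top"; returns the picture (420x560x3 uint8, red, green, blue); there is no depth.
- ctrl.camera_model(name): a dict with "intrinsics" (3x3 intrinsics, pixels), "k1" (the pictures are not rectified: a ray, as slopes to the right and down, at radius r is drawn at 1 + k1 r^2 times it, then the intrinsics apply), "rvec" (rotation vector, rad) and "tvec" (3), from world to camera coordinates, as OpenCV has them. Camera axes: x right, y down, z forward; pixel columns grow to the right and rows downward; lengths in m; the calibration is good to about 2 mm. A picture is of the moment at which its call begins. camera_model takes no time and is no camera call.
- ctrl.hand_in(): hands the job in; it is judged then, once.
The state is a dict: "time_s": time; "qpos": joint angles; "joint_vel": joint speeds; "tau": joint torques, N m; "ee_pos": TCP position; "eef_rot": TCP orientation; "force": force on the tool from outside, world axes, zero at the start; "moment": the same for the moment, N m; "grip_width": finger opening in m; "grip_force": force on a finger pad.
Only numpy, scipy, OpenCV 4.12 (cv2) and the standard library are available. Lean on these libraries where they do the work, as an engineer would, in place of code of your own. Each camera call takes 0.05 s, during which the arm holds its last target. There are 200 camera calls.

## Working session

There is one attempt and no reset: what is moved stays moved. The work goes in short steps, Python scripts to look and compute and a tool call to move; the robot and the scene stay as the last step left them, time stands still between calls to the robot, and variables do not carry over. Pictures are saved under pics/ and viewed, at most 10 in all, crops included, and the job is handed in when it is done.

Besides the shell and the picture viewer there is one more tool, called after "Emit:" as a command line: name --pt "numbers of a row" for each row, then --argument value for the rest. jog_arm: Moves the arm, as the interface text tells. Its arguments: {"type":"object","properties":{"motion":{"type":"array"},"squeeze":{"type":"number"}},"required":["motion"]}

```bash
mkdir -p pics; ls; cat > h.py <<'E'
import numpy as np, cv2
from station import ctrl
def shot(n,f):
    im=ctrl.camera(n); cv2.imwrite('pics/'+f,im[:,:,::-1]); return im
def cam(n):
    m=ctrl.camera_model(n); return np.array(m['intrinsics'],float),m['k1'],cv2.Rodrigues(np.array(m['rvec'],float))[0],np.array(m['tvec'],float).ravel()
def ray(n,u,v):
    K,k1,R,t=cam(n); p=cv2.undistortPoints(np.array([[[u,v]]],float),K,np.array([k1,0,0,0.]))[0,0]
    return -R.T@t, R.T@np.array([p[0],p[1],1])
def at(n,u,v,z):
    c,d=ray(n,u,v); return c+d*(z-c[2])/d[2]
def proj(n,P):
    K,k1,R,t=cam(n); return cv2.projectPoints(np.array(P,float).reshape(-1,1,3),R,t,K,np.array([k1,0,0,0.]))[0][:,0]
E
python3 - <<'E'
from h import *
for n in('scene','top'):
    shot(n,n+'0.png'); print(n,ray(n,280,210),cam(n)[0][0,0],cam(n)[1])
print(ctrl.get_obs())
E
```

```text
pics
scene (array([1.01338347, 0.7285963 , 0.78498967]), array([-0.4226044 , -0.67185101, -0.60836659])) 503.1551151828594 -0.10347168533101296
top (array([ 0.35587394, -0.00796636,  1.20206481]), array([ 0.17962244, -0.00193171, -0.98375735])) 398.96943793593914 -0.09180469445517775
{'time_s': 0.1, 'qpos': array([ 1.12540988e+00,  3.00453022e-01,  1.52155388e+00, -1.64364626e-05,
        1.32067392e+00, -6.65790343e-02]), 'joint_vel': array([-0.00073803, -0.00051423, -0.00209264,  0.00033218,  0.00044485,
       -0.00028008]), 'tau': array([-2.65467015e-04, -5.32640183e+01, -3.53291774e+01,  7.09039718e-02,
        2.34138023e-02, -5.71845794e-05]), 'ee_pos': array([0.20328736, 0.51078876, 0.20490774]), 'eef_rot': array([-3.14050584e+00, -5.65102509e-05,  2.76278928e+00]), 'force': array([0.15221355, 0.34276168, 0.24115458]), 'moment': array([-0.01362955, -0.03818121,  0.00698673]), 'grip_force': 0.0, 'grip_width': 0.09416303318816552}
```

View pics/top0.png

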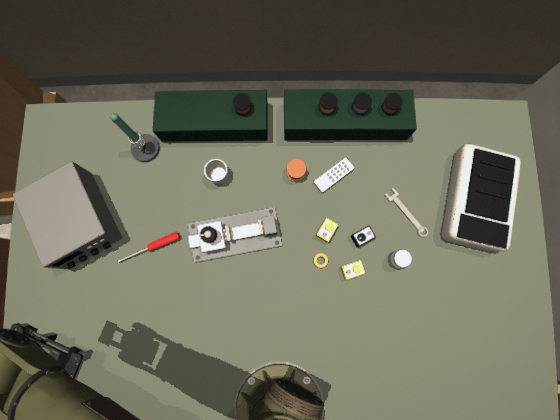

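View pics/scene0.png

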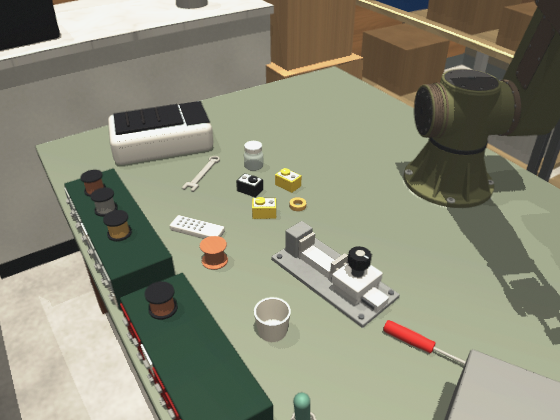

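The top view shows three box-shaped candidates: black (363,237), yellow (327,230) and yellow (353,270). The black one with the bright face plate fits the description; the yellow ones are look-alikes. The fixture runs from the carriage and knob at (209,234) to the stop at (270,228). I'll confirm this in one enlarged crop.

```bash
python3 - <<'E'
from h import *
a=cv2.imread('pics/top0.png'); b=cv2.imread('pics/scene0.png')
r=lambda i,x,y,w,h,s: cv2.resize(i[y:y+h,x:x+w],None,fx=s,fy=s,interpolation=cv2.INTER_CUBIC)
f=r(a,180,195,110,75,7) # 770x525
cv2.imwrite('pics/fix.png',f)
m=np.hstack([r(a,340,220,50,37,8),r(b,230,165,50,37,8)])
m2=r(b,265,215,140,105,800/140/2)
c=np.zeros((600,800,3),np.uint8); c[:296]=m; c[298:298+m2.shape[0],:m2.shape[1]]=m2
cv2.imwrite('pics/mod.png',c)
E
```

```text
(no output)
```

View pics/fix.png

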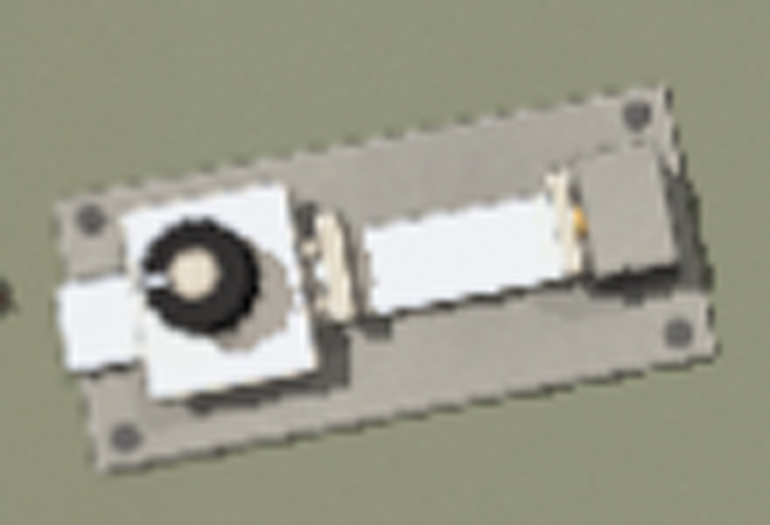

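View pics/mod.png

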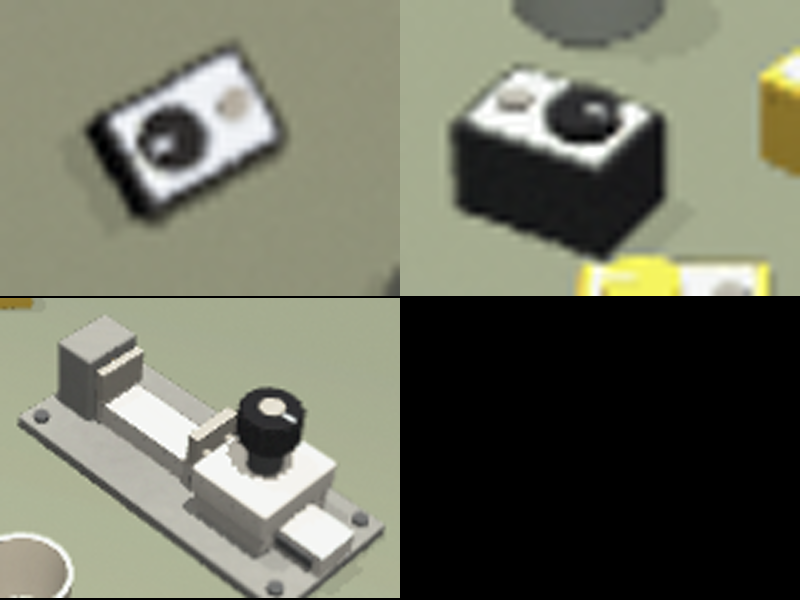

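The crop confirms it: black box, bright plate, dial, grey button. Now I'll convert the pixels to positions.

```bash
python3 - <<'E'
from h import *
T=lambda c,z,s=7,o=(180,195): at('top',c[0]/s+o[0]-.5+.5/s,c[1]/s+o[1]-.5+.5/s,z)
m=np.array([T(c,.036,8,(340,220)) for c in [(100,122),(236,42),(288,142),(152,218)]])
print('mod',m.mean(0),np.linalg.norm(np.roll(m,-1,0)-m,axis=1)); d=(m[1]-m[0]+m[2]-m[3]);print('yaw long',np.degrees(np.arctan2(d[1],d[0])))
dl=T((172,138),.044,8,(340,220));bt=T((233,103),.038,8,(340,220));print('dial',dl,'btn',bt,np.degrees(np.arctan2(*(bt-dl)[1::-1])))
b=np.array([T(c,.012) for c in [(58,203),(665,88),(716,352),(100,472)]])
print('base',b.mean(0),np.linalg.norm(np.roll(b,-1,0)-b,axis=1)); d=(b[0]-b[1]+b[3]-b[2]);a=np.arctan2(d[1],d[0]);print('bed +y dir deg',np.degrees(a))
y=np.array([np.cos(a),np.sin(a)]);x=np.array([y[1],-y[0]]);c=b.mean(0)[:2]
F=lambda n,p,z:print(n,(p[:2]-c)@x,(p[:2]-c)@y,p[:2])
F('knobtop',T((195,274),.034+.082),0)
F('knobtop outline',T((200,277),.034+.082),0)
for n,q,z in [('stopA',(580,172),.075),('stopB',(598,280),.075),('stopbk',(656,148),.075),('stopbk2',(678,268),.075),('carrF',(284,184),.062),('carrF2',(318,362),.062),('carrB',(122,213),.062),('carrB2',(152,398),.062),('beamA',(365,232),.034),('beamB',(378,316),.034),('padtop',(548,172),.067),('padbot',(565,270),.067)]: F(n,T(q,z),0)
# scene check of module
S=lambda c,z: at('scene',c[0]/8+230-50-.5,c[1]/8+165-.5,z)
s=np.array([S(k,.036) for k in [(455,120),(520,65),(663,112),(605,168)]]);print('scene mod',s.mean(0))
E
```

```text
mod [ 0.48887912 -0.25704863  0.036     ] [0.05965852 0.04145349 0.0586195  0.03989759]
yaw long -61.33440717084395
dial [ 0.48540665 -0.2470244   0.044     ] btn [ 0.49879913 -0.27152211  0.038     ] -61.33531744663324
base [0.50033008 0.12695095 0.012     ] [0.26724262 0.11677332 0.2671472  0.11780084]
bed +y dir deg 100.5075714555513
knobtop 0.0010627678433807498 0.06366468996319738 [0.48976478 0.18974185]
knobtop outline -0.00047961049972878797 0.06192029885091133 [0.48856639 0.18774543]
stopA 0.018804311768850578 -0.09160532309607614 [0.5355247  0.04031103]
stopB -0.026223607292693303 -0.09061780892400133 [0.49107178 0.03307045]
stopbk 0.02263848757219058 -0.12395953380892272 [0.54519487 0.0091986 ]
stopbk2 -0.02761020955599096 -0.1234239588086804 [0.49569114 0.00056156]
carrF 0.039374963794037446 0.029752889548365236 [0.53361886 0.16338554]
carrF2 -0.03596763670679976 0.028344328265100884 [0.45979656 0.14826072]
carrB 0.04021824864974462 0.09784561965852649 [0.52203024 0.2304902 ]
carrB2 -0.03764656372723224 0.09778010024414643 [0.4454831  0.21622593]
beamA 0.017666696624974207 0.002814904871041441 [0.51718718 0.13294045]
beamB -0.018462558735792993 0.003549862160099052 [0.48152975 0.12707435]
padtop 0.0226353509187157 -0.07857119964549174 [0.53691453 0.05382523]
padbot -0.018606667819899024 -0.07801446673783582 [0.49626257 0.04685151]
scene mod [ 0.48921616 -0.2568742   0.036     ]
```

```bash
cat >> h.py <<'E'
def plan(p,yaw,n,g,nt=None):
    """rows (tool frame) from the measured pose to p,yaw in n rows; turning in the first nt"""
    o=ctrl.get_obs(); e=o['ee_pos']; y0=o['eef_rot'][2]; nt=nt or n
    dy=(yaw-y0+np.pi)%(2*np.pi)-np.pi; s=(np.array(p)-e)/n; y=y0
    print('at',e.round(4),'rpy',o['eef_rot'].round(3),'t',round(o['time_s'],2),'w',o['grip_width'],'F',o['force'].round(2),'M',o['moment'].round(3))
    for i in range(n):
        r=-dy/nt if i<nt else 0
        print([round(float(s[0]*np.cos(y)+s[1]*np.sin(y)),3),round(float(s[0]*np.sin(y)-s[1]*np.cos(y)),3),round(float(-s[2]),3),0,0,round(float(r),3),g])
        y-=r
E
python3 -c "
from h import *
plan([.489,-.257,.11],2.072,20,.4,5)"
```

```text
at [0.2033 0.5108 0.2049] rpy [-3.141 -0.     2.763] t 0.1 w 0.09416303318816552 F [0.15 0.34 0.24] M [-0.014 -0.038  0.007]
[-0.027, -0.03, 0.005, 0, 0, 0.138, 0.4]
[-0.031, -0.026, 0.005, 0, 0, 0.138, 0.4]
[-0.035, -0.022, 0.005, 0, 0, 0.138, 0.4]
[-0.037, -0.017, 0.005, 0, 0, 0.138, 0.4]
[-0.039, -0.011, 0.005, 0, 0, 0.138, 0.4]
[-0.041, -0.006, 0.005, 0, 0, 0.0, 0.4]
[-0.041, -0.006, 0.005, 0, 0, 0.0, 0.4]
[-0.041, -0.006, 0.005, 0, 0, 0.0, 0.4]
[-0.041, -0.006, 0.005, 0, 0, 0.0, 0.4]
[-0.041, -0.006, 0.005, 0, 0, 0.0, 0.4]
[-0.041, -0.006, 0.005, 0, 0, 0.0, 0.4]
[-0.041, -0.006, 0.005, 0, 0, 0.0, 0.4]
[-0.041, -0.006, 0.005, 0, 0, 0.0, 0.4]
[-0.041, -0.006, 0.005, 0, 0, 0.0, 0.4]
[-0.041, -0.006, 0.005, 0, 0, 0.0, 0.4]
[-0.041, -0.006, 0.005, 0, 0, 0.0, 0.4]
[-0.041, -0.006, 0.005, 0, 0, 0.0, 0.4]
[-0.041, -0.006, 0.005, 0, 0, 0.0, 0.4]
[-0.041, -0.006, 0.005, 0, 0, 0.0, 0.4]
[-0.041, -0.006, 0.005, 0, 0, 0.0, 0.4]
```

Emit:
jog_arm --pt "-0.027 -0.03 0 0 0 0.138 0.4" --pt "-0.031 -0.026 0 0 0 0.138 0.4" --pt "-0.035 -0.022 0 0 0 0.138 0.4" --pt "-0.037 -0.017 0 0 0 0.138 0.4" --pt "-0.039 -0.011 0 0 0 0.138 0.4"

```text
time_s: 0.6
ee_pos: [0.2742, 0.3187, 0.2052]
eef_rot: [-3.141, 0.0, 2.067]
force: [0.2, 0.1, 0.2]
grip_width: 0.0661
grip_force: 0.0
```

Emit:
jog_arm --pt "-0.041 -0.006 0 0 0 0 0.4" --pt "-0.041 -0.006 0 0 0 0 0.4" --pt "-0.041 -0.006 0 0 0 0 0.4" --pt "-0.041 -0.006 0 0 0 0 0.4" --pt "-0.041 -0.006 0 0 0 0 0.4"

```text
time_s: 1.1
ee_pos: [0.3466, 0.1246, 0.2055]
eef_rot: [3.141, 0.0, 2.073]
force: [-0.4, -0.6, -0.3]
grip_width: 0.0659
grip_force: 0.0
```

Emit:
jog_arm --pt "-0.041 -0.006 0.005 0 0 0 0.4" --pt "-0.041 -0.006 0.005 0 0 0 0.4" --pt "-0.041 -0.006 0.005 0 0 0 0.4" --pt "-0.041 -0.006 0.005 0 0 0 0.4" --pt "-0.041 -0.006 0.005 0 0 0 0.4"

```text
time_s: 1.6
ee_pos: [0.419, -0.0698, 0.1802]
eef_rot: [3.142, -0.0, 2.072]
force: [0.6, 0.3, -0.6]
grip_width: 0.0659
grip_force: 0.0
```

```bash
python3 -c "
from h import *
plan([.489,-.257,.10],2.072,5,.4)"
```

```text
at [ 0.419  -0.0698  0.1802] rpy [ 3.142 -0.     2.072] t 1.6 w 0.06588940854092128 F [ 0.61  0.31 -0.56] M [-0.029 -0.019 -0.031]
[-0.04, -0.006, 0.016, 0, 0, 0.0, 0.4]
[-0.04, -0.006, 0.016, 0, 0, 0.0, 0.4]
[-0.04, -0.006, 0.016, 0, 0, 0.0, 0.4]
[-0.04, -0.006, 0.016, 0, 0, 0.0, 0.4]
[-0.04, -0.006, 0.016, 0, 0, 0.0, 0.4]
```

Emit:
jog_arm --pt "-0.04 -0.006 0.016 0 0 0 0.4" --pt "-0.04 -0.006 0.016 0 0 0 0.4" --pt "-0.04 -0.006 0.016 0 0 0 0.4" --pt "-0.04 -0.006 0.016 0 0 0 0.4" --pt "-0.04 -0.006 0.016 0 0 0 0.4"

```text
time_s: 2.1
ee_pos: [0.4889, -0.2593, 0.0994]
eef_rot: [-3.141, -0.0, 2.073]
force: [0.1, 0.1, 0.6]
grip_width: 0.0658
grip_force: 0.0
```

Emit:
jog_arm --pt "0 0 0.02 0 0 0 0.4" --pt "0 0 0.01 0 0 0 0.4" --pt "0 0 0 0 0 0 0.4"

```text
time_s: 2.4
ee_pos: [0.488, -0.2569, 0.0691]
eef_rot: [-3.14, -0.003, 2.073]
force: [0.5, -0.0, -0.7]
grip_width: 0.0654
grip_force: 0.0
```

```bash
python3 -c "
from h import *
im=shot('scene','s1.png')
cv2.imwrite('pics/s1c.png',cv2.resize(im[120:225,180:320,::-1],None,fx=5,fy=5,interpolation=cv2.INTER_CUBIC))
plan([.489,-.257,.005],2.072,4,.4)"
```

```text
at [ 0.4886 -0.2571  0.0704] rpy [-3.141e+00 -1.000e-03  2.073e+00] t 2.45 w 0.06579224076165581 F [0.91 0.1  0.27] M [-0.073 -0.051 -0.014]
[-0.0, 0.0, 0.016, 0, 0, 0.0, 0.4]
[-0.0, 0.0, 0.016, 0, 0, 0.0, 0.4]
[-0.0, 0.0, 0.016, 0, 0, 0.0, 0.4]
[-0.0, 0.0, 0.016, 0, 0, 0.0, 0.4]
```

View pics/s1c.png

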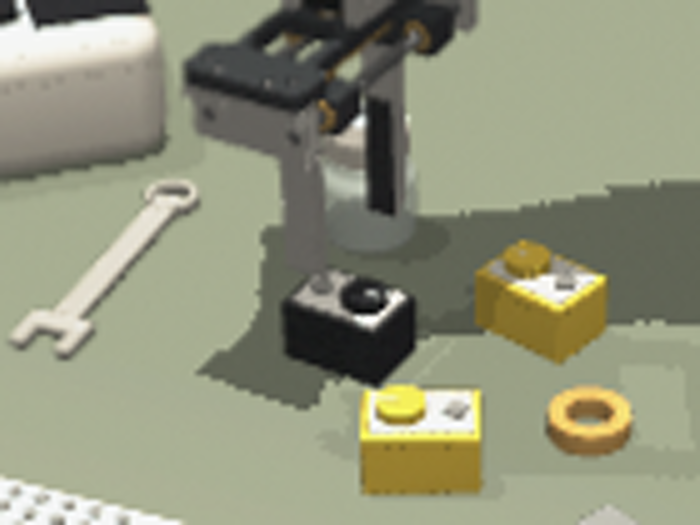

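The fingers hang over the black module at crop (350,325). The jar behind it is clear. I'll descend and grip.

Emit:
jog_arm --pt "0 0 0.016 0 0 0 0.4" --pt "0 0 0.016 0 0 0 0.4" --pt "0 0 0.016 0 0 0 0.4" --pt "0 0 0.016 0 0 0 0.4" --pt "0 0 0 0 0 0 0.4"

```text
time_s: 2.95
ee_pos: [0.4885, -0.2569, 0.0061]
eef_rot: [-3.141, -0.001, 2.074]
force: [-0.2, 0.6, -0.2]
grip_width: 0.0659
grip_force: 0.0
```

Emit:
jog_arm --pt "0 0 0 0 0 0 -0.5" --pt "0 0 0 0 0 0 -0.5" --pt "0 0 0 0 0 0 -0.5" --pt "0 0 0 0 0 0 -0.5" --squeeze 15

```text
time_s: 3.35
ee_pos: [0.4894, -0.2579, 0.0075]
eef_rot: [3.14, 0.001, 2.073]
force: [0.5, 2.7, 6.1]
grip_width: 0.0419
grip_force: 15.0
```

Emit:
jog_arm --pt "0 0 -0.015 0 0 0 -0.5" --pt "0 0 -0.03 0 0 0 -0.5" --pt "0 0 -0.03 0 0 0 -0.5" --pt "0 0 -0.03 0 0 0 -0.5" --pt "0 0 -0.02 0 0 0 -0.5"

```text
time_s: 3.85
ee_pos: [0.489, -0.258, 0.1347]
eef_rot: [3.14, 0.002, 2.073]
force: [0.4, -0.7, -1.7]
grip_width: 0.0419
grip_force: 15.0
```

```bash
python3 -c "
from h import *
plan([.5078,.0867,.14],1.754,10,-.5)"
```

```text
at [ 0.489  -0.258   0.1347] rpy [3.140e+00 2.000e-03 2.073e+00] t 3.85 w 0.04190083342198198 F [ 0.45 -0.73 -1.67] M [-0.044 -0.019  0.028]
[0.029, 0.018, -0.001, 0, 0, 0.032, -0.5]
[0.03, 0.017, -0.001, 0, 0, 0.032, -0.5]
[0.03, 0.016, -0.001, 0, 0, 0.032, -0.5]
[0.031, 0.015, -0.001, 0, 0, 0.032, -0.5]
[0.031, 0.014, -0.001, 0, 0, 0.032, -0.5]
[0.032, 0.013, -0.001, 0, 0, 0.032, -0.5]
[0.032, 0.012, -0.001, 0, 0, 0.032, -0.5]
[0.033, 0.011, -0.001, 0, 0, 0.032, -0.5]
[0.033, 0.01, -0.001, 0, 0, 0.032, -0.5]
[0.033, 0.009, -0.001, 0, 0, 0.032, -0.5]
```

Emit:
jog_arm --pt "0.029 0.018 -0.001 0 0 0.032 -0.5" --pt "0.03 0.017 -0.001 0 0 0.032 -0.5" --pt "0.03 0.016 -0.001 0 0 0.032 -0.5" --pt "0.031 0.015 -0.001 0 0 0.032 -0.5" --pt "0.031 0.014 -0.001 0 0 0.032 -0.5"

```text
time_s: 4.35
ee_pos: [0.4969, -0.0856, 0.1375]
eef_rot: [3.141, 0.0, 1.911]
force: [1.2, 0.2, -0.7]
grip_width: 0.042
grip_force: 15.0
```

Emit:
jog_arm --pt "0.032 0.013 -0.001 0 0 0.032 -0.5" --pt "0.032 0.012 -0.001 0 0 0.032 -0.5" --pt "0.033 0.011 -0.001 0 0 0.032 -0.5" --pt "0.033 0.01 -0.001 0 0 0.032 -0.5" --pt "0.033 0.009 -0.001 0 0 0.032 -0.5"

```text
time_s: 4.85
ee_pos: [0.5051, 0.0865, 0.1426]
eef_rot: [3.141, 0.0, 1.751]
force: [0.5, 0.1, -1.6]
grip_width: 0.0418
grip_force: 15.0
```

Emit:
jog_arm --pt "0 0 0.02 0 0 0 -0.5" --pt "0 0 0.015 0 0 0 -0.5" --pt "0 0 0 0 0 0 -0.5" --pt "0 0 0 0 0 0 -0.5"

```text
time_s: 5.25
ee_pos: [0.5055, 0.085, 0.1074]
eef_rot: [3.141, 0.0, 1.753]
force: [0.6, -0.3, -0.6]
grip_width: 0.0418
grip_force: 15.0
```

```bash
python3 -c "
from h import *
a=shot('scene','s2.png');b=shot('top','t2.png')
r=lambda i,x,y,w,h,s: cv2.resize(i[y:y+h,x:x+w,::-1],None,fx=s,fy=s,interpolation=cv2.INTER_CUBIC)
cv2.imwrite('pics/c2.png',np.hstack([r(a,260,190,100,140,4),r(b,190,160,100,140,4)]))
plan([.5078,.0867,.045],1.754,5,-.5)"
```

```text
at [0.5058 0.0849 0.1077] rpy [3.14  0.    1.752] t 5.35 w 0.04205135451612597 F [-0.52 -0.35 -1.88] M [-0.016  0.108  0.052]
[0.0, 0.0, 0.013, 0, 0, -0.0, -0.5]
[0.0, 0.0, 0.013, 0, 0, -0.0, -0.5]
[0.0, 0.0, 0.013, 0, 0, -0.0, -0.5]
[0.0, 0.0, 0.013, 0, 0, -0.0, -0.5]
[0.0, 0.0, 0.013, 0, 0, -0.0, -0.5]
```

View pics/c2.png

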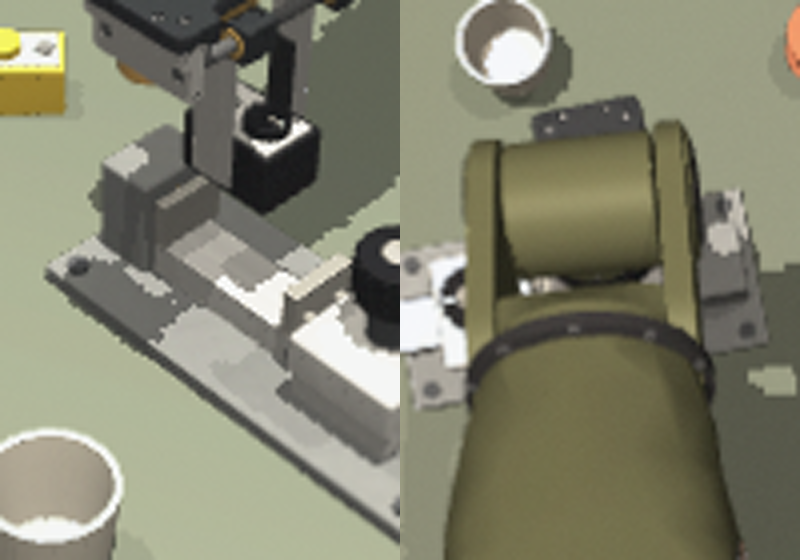

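```bash
python3 -c "
from h import *
a=np.radians(100.5);y=np.array([np.cos(a),np.sin(a)]);x=np.array([y[1],-y[0]]);c=np.array([.5067,.0926])
def f(n,u,v,z):
    p=at('scene',u,v,z)[:2]-c; print(n,'x',(p@x).round(4),'y',(p@y).round(4))
q=lambda X,Y:(260+X/4-.4,190+Y/4-.4)
f('mod bottom corner near carriage +x',*q(265,213),.100)
f('mod bottom corner -x',*q(318,175),.100)
f('mod top corner',*q(268,155),.136)
f('mod top corner-x',*q(321,123),.136)
f('pad top +x',*q(165,213),.067)
f('pad top -x',*q(216,183),.067)
f('jaw top +x back/front',*q(286,295),.067)
f('jaw top -x',*q(345,258),.067)
f('stop top +x',*q(155,188),.075)
f('beam+x edge at pad',*q(165,255),.034)
f('knob top',*q(403,250),.116)
f('carr front +x',*q(290,335),.062)
"
```

```text
mod bottom corner near carriage +x x 0.0145 y 0.0221
mod bottom corner -x x -0.0282 y 0.0203
mod top corner x 0.0124 y 0.0194
mod top corner-x x -0.0267 y 0.0203
pad top +x x 0.0253 y -0.0393
pad top -x x -0.0129 y -0.0381
jaw top +x back/front x 0.0246 y 0.0489
jaw top -x x -0.019 y 0.0509
stop top +x x 0.0214 y -0.0513
beam+x edge at pad x 0.0229 y -0.0406
knob top x -0.0012 y 0.0994
carr front +x x 0.0406 y 0.0669
```

Emit:
jog_arm --pt "0.003 0.004 0.01 0 0 0 -0.5" --pt "0 0 0.02 0 0 0 -0.5" --pt "0 0 0.018 0 0 0 -0.5" --pt "0 0 0.012 0 0 0 -0.5" --pt "0 0 0.003 0 0 0 -0.5"

```text
time_s: 5.85
ee_pos: [0.5083, 0.0888, 0.0422]
eef_rot: [-3.14, -0.0, 1.753]
force: [0.0, -0.0, -1.0]
grip_width: 0.0419
grip_force: 15.0
```

Emit:
jog_arm --pt "0 0 0.001 0 0 0 -0.5" --pt "0 0 0 0 0 0 -0.5" --pt "0 0 0 0 0 0 -0.5"

```text
time_s: 6.15
ee_pos: [0.5091, 0.0888, 0.0431]
eef_rot: [3.14, 0.0, 1.753]
force: [-0.0, 0.0, -0.4]
grip_width: 0.0423
grip_force: 15.0
```

Emit:
jog_arm --pt "0 0 0.001 0 0 0 -0.5" --pt "0 0 0 0 0 0 -0.5"

```text
time_s: 6.35
ee_pos: [0.5088, 0.0888, 0.0416]
eef_rot: [3.141, 0.0, 1.753]
force: [-0.3, -0.8, -1.4]
grip_width: 0.0423
grip_force: 15.0
```

Emit:
jog_arm --pt "0 0 0.001 0 0 0 -0.5" --pt "0 0 0 0 0 0 -0.5"

```text
time_s: 6.55
ee_pos: [0.5089, 0.0888, 0.0415]
eef_rot: [3.141, 0.0, 1.753]
force: [-6.0, -0.4, 12.3]
grip_width: 0.042
grip_force: 15.0
```

Emit:
jog_arm --pt "0 0 -0.0005 0 0 0 -0.5" --pt "0 0 0 0 0 0 0.2" --pt "0 0 0 0 0 0 0.2" --pt "0 0 0 0 0 0 0.2" --pt "0 0 0 0 0 0 0.2"

```text
time_s: 7.05
ee_pos: [0.5087, 0.0888, 0.0409]
eef_rot: [-3.142, 0.0, 1.753]
force: [0.2, 0.5, 0.2]
grip_width: 0.0568
grip_force: 0.0
```

Emit:
jog_arm --pt "0 0 -0.01 0 0 0 0.2" --pt "0 0 -0.03 0 0 0 0.2" --pt "0 0 -0.04 0 0 0 0.2" --pt "0 0 -0.04 0 0 0 0.3" --pt "0 0 -0.01 0 0 0 0.3"

```text
time_s: 7.55
ee_pos: [0.5102, 0.089, 0.1759]
eef_rot: [3.135, 0.001, 1.753]
force: [0.2, -0.1, 0.6]
grip_width: 0.0607
grip_force: 0.0
```

```bash
python3 -c "
from h import *
a=shot('scene','s3.png')
cv2.imwrite('pics/c3.png',cv2.resize(a[200:320,260:400,::-1],None,fx=5,fy=5,interpolation=cv2.INTER_CUBIC))
c=np.array([.5067,.0926]); y=np.array([-.182,.983]); print(c+.099*y)
plan([*(c+.099*y),.17],2.94,9,.3)"
```

```text
[0.488682 0.189917]
at [0.51   0.0889 0.1752] rpy [3.136 0.    1.753] t 7.6 w 0.06079922168535212 F [-0.23  0.41  1.43] M [-0.063  0.013 -0.036]
[0.011, -0.0, 0.001, 0, 0, -0.132, 0.3]
[0.011, 0.001, 0.001, 0, 0, -0.132, 0.3]
[0.011, 0.003, 0.001, 0, 0, -0.132, 0.3]
[0.011, 0.004, 0.001, 0, 0, -0.132, 0.3]
[0.01, 0.006, 0.001, 0, 0, -0.132, 0.3]
[0.009, 0.007, 0.001, 0, 0, -0.132, 0.3]
[0.008, 0.008, 0.001, 0, 0, -0.132, 0.3]
[0.007, 0.009, 0.001, 0, 0, -0.132, 0.3]
[0.006, 0.01, 0.001, 0, 0, -0.132, 0.3]
```

View pics/c3.png

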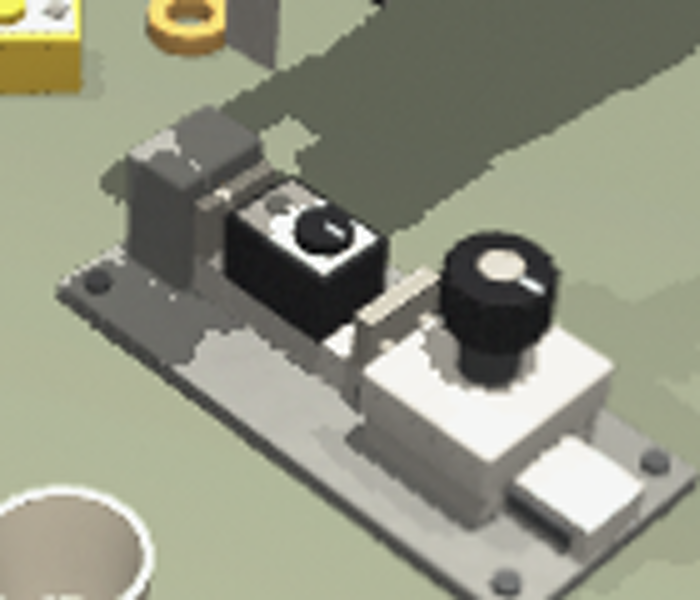

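The module stands on the bed, with its top at crop (305,230). It has a small gap to the pad on the left and a larger one to the jaw on the right. Moving on to the knob.

Emit:
jog_arm --pt "0.011 0 0 0 0 -0.132 0.4" --pt "0.011 0.001 0 0 0 -0.132 0.4" --pt "0.011 0.003 0 0 0 -0.132 0.4" --pt "0.011 0.004 0 0 0 -0.132 0.4" --pt "0.01 0.006 0 0 0 -0.132 0.4"

```text
time_s: 8.1
ee_pos: [0.497, 0.1448, 0.1699]
eef_rot: [-3.14, -0.001, 2.418]
force: [-0.9, -0.2, 0.7]
grip_width: 0.0659
grip_force: 0.0
```

Emit:
jog_arm --pt "0.009 0.007 0 0 0 -0.132 0.4" --pt "0.008 0.008 0 0 0 -0.132 0.4" --pt "0.007 0.009 0 0 0 -0.132 0.4" --pt "0.006 0.01 0 0 0 -0.132 0.4" --pt "0 0 0 0 0 0 0.4"

```text
time_s: 8.6
ee_pos: [0.4882, 0.1901, 0.1699]
eef_rot: [-3.141, -0.001, 2.944]
force: [0.7, 0.1, 0.5]
grip_width: 0.0657
grip_force: 0.0
```

```bash
python3 -c "
from h import *
plan([.4887,.1895,.083],2.94,5,.4)"
```

```text
at [0.4882 0.1901 0.1699] rpy [-3.141e+00 -1.000e-03  2.944e+00] t 8.6 w 0.06569970482696404 F [0.7  0.13 0.53] M [ 0.065  0.027 -0.034]
[-0.0, -0.0, 0.017, 0, 0, 0.001, 0.4]
[-0.0, -0.0, 0.017, 0, 0, 0.001, 0.4]
[-0.0, -0.0, 0.017, 0, 0, 0.001, 0.4]
[-0.0, -0.0, 0.017, 0, 0, 0.001, 0.4]
[-0.0, -0.0, 0.017, 0, 0, 0.001, 0.4]
```

Emit:
jog_arm --pt "0 0 0.02 0 0 0 0.4" --pt "0 0 0.02 0 0 0 0.4" --pt "0 0 0.02 0 0 0 0.4" --pt "0 0 0.02 0 0 0 0.4" --pt "0 0 0.007 0 0 0 0.4"

```text
time_s: 9.1
ee_pos: [0.4878, 0.1886, 0.0817]
eef_rot: [-3.14, -0.003, 2.937]
force: [-0.5, -0.6, 0.5]
grip_width: 0.0659
grip_force: 0.0
```

Emit:
jog_arm --pt "0 0 0 0 0 0 -0.4" --pt "0 0 0 0 0 0 -0.4" --pt "0 0 0 0 0 0 -0.4" --pt "0 0 0 0 0 0 -0.4" --pt "0 0 0 0 0 0 -0.4" --squeeze 30

```text
time_s: 9.6
ee_pos: [0.4901, 0.1913, 0.0851]
eef_rot: [3.137, 0.003, 2.94]
force: [6.5, 15.7, -5.2]
grip_width: 0.0435
grip_force: 30.0
```

```bash
python3 -c "
from h import *
plan([.4887,.1895,.083],2.94,1,.4)"
```

```text
at [0.4901 0.1913 0.0851] rpy [3.137e+00 3.000e-03 2.940e+00] t 9.6 w 0.04354381940225656 F [ 6.55 15.75 -5.23] M [ 2.522 -1.169 -0.218]
[0.001, -0.002, 0.002, 0, 0, 0.0, 0.4]
```

Emit:
jog_arm --pt "0 0.0025 -0.001 0 0 0 -0.4" --pt "0 0 0 0 0 0 -0.4" --pt "0 0 0 0 0 0 -0.4"

```text
time_s: 9.9
ee_pos: [0.4901, 0.1916, 0.0851]
eef_rot: [-3.142, 0.002, 2.94]
force: [7.6, -1.1, -10.2]
grip_width: 0.0436
grip_force: 30.0
```

```bash
python3 -c "
from h import *
plan([.4887,.1895,.083],2.94,1,.4)"
```

```text
at [0.4901 0.1916 0.0851] rpy [-3.142e+00  2.000e-03  2.940e+00] t 9.9 w 0.04357255252901554 F [  7.65  -1.1  -10.23] M [-0.464 -1.252 -0.011]
[0.001, -0.002, 0.002, 0, 0, 0.0, 0.4]
```

Emit:
jog_arm --pt "-0.0012 0 0.002 0 0 0 -0.4" --pt "0 0 0 0 0 0 -0.4" --pt "0 0 0 0 0 0 -0.4"

```text
time_s: 10.2
ee_pos: [0.4905, 0.1916, 0.0848]
eef_rot: [3.142, 0.0, 2.941]
force: [-10.3, -2.6, 15.0]
grip_width: 0.0435
grip_force: 30.0
```

```bash
cat >> h.py <<'E'
A=np.radians(100.5); BY=np.array([np.cos(A),np.sin(A),0])
def load():
    o=ctrl.get_obs(); f=o['force']; m=o['moment']
    print('t %.2f'%o['time_s'],'p',o['ee_pos'].round(4),'yaw',o['eef_rot'][2].round(4),'F',f.round(1),'M',m.round(3),'Fby %.2f'%(f@BY),'Mz/.014 %.2f'%(m[2]/.014))
def rows(ang,n,g=-.4):
    "turn clockwise by ang per row, going 14 mm/rad along -bed y"
    y=ctrl.get_obs()['eef_rot'][2]
    for i in range(n):
        s=-.014*ang*BY; ym=y-ang/2
        print([round(float(s[0]*np.cos(y)+s[1]*np.sin(y)),4),round(float(s[0]*np.sin(y)-s[1]*np.cos(y)),4),0,0,0,ang,g]); y-=ang
E
python3 -c "
from h import *
load(); rows(.05,10)"
```

```text
t 10.20 p [0.4905 0.1916 0.0848] yaw 2.9408 F [-10.3  -2.6  15. ] M [-0.758  1.79   0.254] Fby -0.71 Mz/.014 18.16
[-0.0003, -0.0006, 0, 0, 0, 0.05, -0.4]
[-0.0003, -0.0006, 0, 0, 0, 0.05, -0.4]
[-0.0003, -0.0006, 0, 0, 0, 0.05, -0.4]
[-0.0004, -0.0006, 0, 0, 0, 0.05, -0.4]
[-0.0004, -0.0006, 0, 0, 0, 0.05, -0.4]
[-0.0004, -0.0006, 0, 0, 0, 0.05, -0.4]
[-0.0004, -0.0005, 0, 0, 0, 0.05, -0.4]
[-0.0005, -0.0005, 0, 0, 0, 0.05, -0.4]
[-0.0005, -0.0005, 0, 0, 0, 0.05, -0.4]
[-0.0005, -0.0005, 0, 0, 0, 0.05, -0.4]
```

Emit:
jog_arm --pt "0.0007 0 -0.0013 0 0 0 -0.4" --pt "0 0 0 0 0 0 -0.4" --pt "0 0 0 0 0 0 -0.4"

```text
time_s: 10.5
ee_pos: [0.4903, 0.1917, 0.0849]
eef_rot: [3.141, 0.001, 2.941]
force: [1.1, -3.8, 2.7]
grip_width: 0.0433
grip_force: 30.0
```

```bash
python3 -c "
from h import *
load(); rows(.08,10)"
```

```text
t 10.50 p [0.4903 0.1917 0.0849] yaw 2.9408 F [ 1.1 -3.8  2.7] M [-0.786 -0.217  0.208] Fby -3.96 Mz/.014 14.85
[-0.0004, -0.001, 0, 0, 0, 0.08, -0.4]
[-0.0005, -0.001, 0, 0, 0, 0.08, -0.4]
[-0.0006, -0.001, 0, 0, 0, 0.08, -0.4]
[-0.0007, -0.0009, 0, 0, 0, 0.08, -0.4]
[-0.0007, -0.0009, 0, 0, 0, 0.08, -0.4]
[-0.0008, -0.0008, 0, 0, 0, 0.08, -0.4]
[-0.0009, -0.0007, 0, 0, 0, 0.08, -0.4]
[-0.0009, -0.0007, 0, 0, 0, 0.08, -0.4]
[-0.001, -0.0006, 0, 0, 0, 0.08, -0.4]
[-0.001, -0.0005, 0, 0, 0, 0.08, -0.4]
```

Emit:
jog_arm --pt "-0.0004 -0.001 0 0 0 0.08 -0.4" --pt "-0.0005 -0.001 0 0 0 0.08 -0.4" --pt "-0.0006 -0.001 0 0 0 0.08 -0.4" --pt "-0.0007 -0.0009 0 0 0 0.08 -0.4" --pt "-0.0007 -0.0009 0 0 0 0.08 -0.4"

```text
time_s: 11.0
ee_pos: [0.4913, 0.1861, 0.0849]
eef_rot: [3.141, 0.001, 2.538]
force: [1.0, -2.7, 3.7]
grip_width: 0.0438
grip_force: 30.0
```

```bash
python3 -c "
from h import *
load(); rows(.08,1)"
```

```text
t 11.00 p [0.4913 0.1861 0.0849] yaw 2.5375 F [ 1.  -2.7  3.7] M [-0.742 -0.135  0.213] Fby -2.81 Mz/.014 15.19
[-0.0008, -0.0008, 0, 0, 0, 0.08, -0.4]
```

Emit:
jog_arm --pt "-0.0008 -0.0008 0 0 0 0.08 -0.4" --pt "-0.0009 -0.0007 0 0 0 0.08 -0.4" --pt "-0.0009 -0.0007 0 0 0 0.08 -0.4" --pt "-0.001 -0.0006 0 0 0 0.08 -0.4" --pt "-0.001 -0.0005 0 0 0 0.08 -0.4"

```text
time_s: 11.5
ee_pos: [0.4923, 0.1806, 0.0849]
eef_rot: [3.141, 0.001, 2.137]
force: [1.1, -3.7, 4.8]
grip_width: 0.0435
grip_force: 30.0
```

```bash
python3 -c "
from h import *
load(); rows(.08,8)"
```

```text
t 11.50 p [0.4923 0.1806 0.0849] yaw 2.1375 F [ 1.1 -3.7  4.8] M [-0.654  0.076  0.3  ] Fby -3.80 Mz/.014 21.46
[-0.001, -0.0004, 0, 0, 0, 0.08, -0.4]
[-0.0011, -0.0003, 0, 0, 0, 0.08, -0.4]
[-0.0011, -0.0002, 0, 0, 0, 0.08, -0.4]
[-0.0011, -0.0002, 0, 0, 0, 0.08, -0.4]
[-0.0011, -0.0001, 0, 0, 0, 0.08, -0.4]
[-0.0011, 0.0, 0, 0, 0, 0.08, -0.4]
[-0.0011, 0.0001, 0, 0, 0, 0.08, -0.4]
[-0.0011, 0.0002, 0, 0, 0, 0.08, -0.4]
```

Emit:
jog_arm --pt "-0.001 -0.0004 0 0 0 0.08 -0.4" --pt "-0.0011 -0.0003 0 0 0 0.08 -0.4" --pt "-0.0011 -0.0002 0 0 0 0.08 -0.4" --pt "-0.0011 -0.0002 0 0 0 0.08 -0.4" --pt "-0.0011 -0.0001 0 0 0 0.08 -0.4"

```text
time_s: 12.0
ee_pos: [0.4933, 0.175, 0.0848]
eef_rot: [3.141, 0.0, 1.738]
force: [0.9, -4.2, 4.6]
grip_width: 0.0435
grip_force: 30.0
```

```bash
python3 -c "
from h import *
a=shot('scene','s4.png')
cv2.imwrite('pics/c4.png',cv2.resize(a[205:305,270:390,::-1],None,fx=6,fy=6,interpolation=cv2.INTER_CUBIC))
load(); rows(.03,10)"
```

```text
t 12.05 p [0.4933 0.1749 0.0848] yaw 1.7325 F [ 0.7 -2.9  5.9] M [-0.973  0.223  0.073] Fby -2.99 Mz/.014 5.19
[-0.0004, 0.0, 0, 0, 0, 0.03, -0.4]
[-0.0004, 0.0, 0, 0, 0, 0.03, -0.4]
[-0.0004, 0.0, 0, 0, 0, 0.03, -0.4]
[-0.0004, 0.0, 0, 0, 0, 0.03, -0.4]
[-0.0004, 0.0001, 0, 0, 0, 0.03, -0.4]
[-0.0004, 0.0001, 0, 0, 0, 0.03, -0.4]
[-0.0004, 0.0001, 0, 0, 0, 0.03, -0.4]
[-0.0004, 0.0001, 0, 0, 0, 0.03, -0.4]
[-0.0004, 0.0001, 0, 0, 0, 0.03, -0.4]
[-0.0004, 0.0001, 0, 0, 0, 0.03, -0.4]
```

View pics/c4.png

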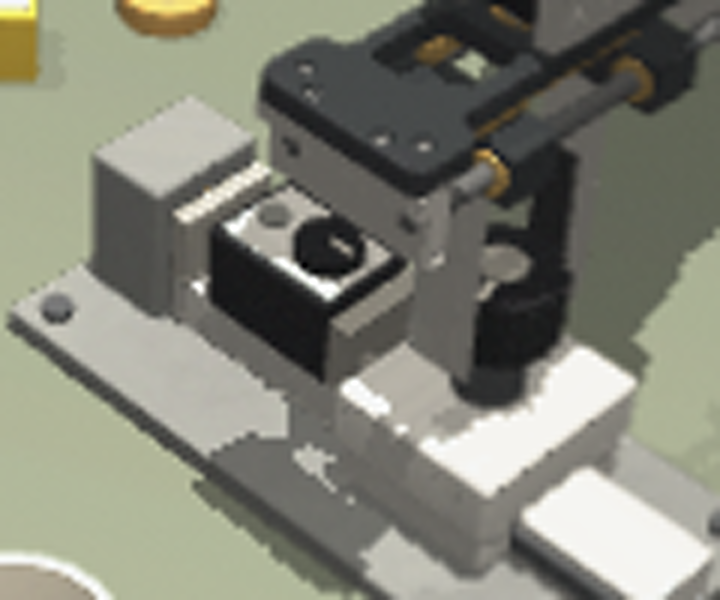

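The jaw at crop (370,310) has just about reached the module, and about 5 mm of gap remains to the pad at (215,200). From here I creep and watch the load.

Emit:
jog_arm --pt "-0.0003 0 0 0 0 0.02 -0.4" --pt "-0.0003 0 0 0 0 0.02 -0.4" --pt "-0.0002 0 0 0 0 0.02 -0.4" --pt "-0.0003 0 0 0 0 0.02 -0.4" --pt "-0.0003 0 0 0 0 0.02 -0.4"

```text
time_s: 12.55
ee_pos: [0.4935, 0.1738, 0.0848]
eef_rot: [3.141, 0.0, 1.642]
force: [0.2, -3.4, 5.2]
grip_width: 0.0438
grip_force: 30.0
```

```bash
python3 -c "
from h import *
load()"
```

```text
t 12.55 p [0.4935 0.1738 0.0848] yaw 1.6421 F [ 0.2 -3.4  5.2] M [-0.806  0.169  0.309] Fby -3.39 Mz/.014 22.10
```

Emit:
jog_arm --pt "-0.0003 0 0 0 0 0.02 -0.4" --pt "-0.0003 0 0 0 0 0.02 -0.4" --pt "-0.0002 0.0001 0 0 0 0.02 -0.4" --pt "-0.0003 0 0 0 0 0.02 -0.4" --pt "-0.0003 0 0 0 0 0.02 -0.4"

```text
time_s: 13.05
ee_pos: [0.4937, 0.1723, 0.0848]
eef_rot: [3.14, -0.0, 1.542]
force: [0.8, -3.2, 4.8]
grip_width: 0.0434
grip_force: 30.0
```

```bash
python3 -c "
from h import *
load()"
```

```text
t 13.05 p [0.4937 0.1723 0.0848] yaw 1.542 F [ 0.8 -3.2  4.8] M [-0.769  0.055  0.31 ] Fby -3.26 Mz/.014 22.12
```

Emit:
jog_arm --pt "-0.0003 0 0 0 0 0.02 -0.4" --pt "-0.0003 0.0001 0 0 0 0.02 -0.4" --pt "-0.0002 0 0 0 0 0.02 -0.4" --pt "-0.0003 0.0001 0 0 0 0.02 -0.4" --pt "-0.0003 0.0001 0 0 0 0.02 -0.4"

```text
time_s: 13.55
ee_pos: [0.494, 0.171, 0.0849]
eef_rot: [3.14, -0.0, 1.442]
force: [0.6, -3.7, 5.2]
grip_width: 0.0437
grip_force: 30.0
```

```bash
python3 -c "
from h import *
load()"
```

```text
t 13.55 p [0.494  0.171  0.0849] yaw 1.4416 F [ 0.6 -3.7  5.2] M [-0.681 -0.009  0.274] Fby -3.75 Mz/.014 19.56
```

Emit:
jog_arm --pt "-0.0003 0.0001 0 0 0 0.02 -0.4" --pt "-0.0003 0.0001 0 0 0 0.02 -0.4" --pt "-0.0002 0.0001 0 0 0 0.02 -0.4" --pt "-0.0003 0.0001 0 0 0 0.02 -0.4" --pt "-0.0003 0.0001 0 0 0 0.02 -0.4"

```text
time_s: 14.05
ee_pos: [0.4942, 0.1696, 0.0848]
eef_rot: [3.14, -0.001, 1.342]
force: [1.7, -2.2, 6.4]
grip_width: 0.0435
grip_force: 30.0
```

```bash
python3 -c "
from h import *
load()"
```

```text
t 14.05 p [0.4942 0.1696 0.0848] yaw 1.3415 F [ 1.7 -2.2  6.4] M [-0.562  0.004  0.305] Fby -2.43 Mz/.014 21.78
```

Emit:
jog_arm --pt "-0.0003 0.0001 0 0 0 0.02 -0.4" --pt "-0.0002 0.0001 0 0 0 0.02 -0.4" --pt "-0.0003 0.0001 0 0 0 0.02 -0.4" --pt "-0.0002 0.0001 0 0 0 0.02 -0.4" --pt "-0.0003 0.0001 0 0 0 0.02 -0.4"

```text
time_s: 14.55
ee_pos: [0.4945, 0.1682, 0.0849]
eef_rot: [3.14, -0.001, 1.241]
force: [2.2, -2.6, 5.8]
grip_width: 0.0434
grip_force: 30.0
```

```bash
python3 -c "
from h import *
load()"
```

```text
t 14.55 p [0.4945 0.1682 0.0849] yaw 1.2414 F [ 2.2 -2.6  5.8] M [-0.52  -0.246  0.34 ] Fby -2.99 Mz/.014 24.32
```

Emit:
jog_arm --pt "-0.0002 0.0001 0 0 0 0.02 -0.4" --pt "-0.0002 0.0001 0 0 0 0.02 -0.4" --pt "-0.0003 0.0001 0 0 0 0.02 -0.4"

```text
time_s: 14.85
ee_pos: [0.4946, 0.1674, 0.0849]
eef_rot: [3.14, -0.001, 1.181]
force: [3.1, -2.9, 4.4]
grip_width: 0.0437
grip_force: 30.0
```

```bash
python3 -c "
from h import *
load()
a=ctrl.camera('scene');cv2.imwrite('pics/c5.png',cv2.resize(a[205:305,270:390,::-1],None,fx=6,fy=6,interpolation=cv2.INTER_CUBIC))"
```

```text
t 14.85 p [0.4946 0.1674 0.0849] yaw 1.1812 F [ 3.1 -2.9  4.4] M [-0.653 -0.471  0.286] Fby -3.42 Mz/.014 20.46
```

View pics/c5.png

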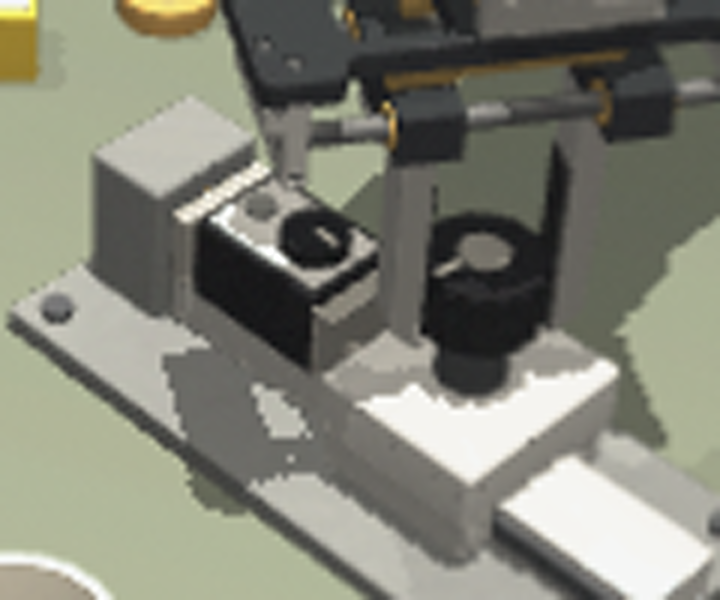

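The module's left face is now almost at the pad, crop (195,215), and the load is still at the free-winding level (~17–21). I'll keep creeping.

Emit:
jog_arm --pt "-0.0002 0.0001 0 0 0 0.02 -0.4" --pt "-0.0002 0.0002 0 0 0 0.02 -0.4" --pt "-0.0003 0.0001 0 0 0 0.02 -0.4"

```text
time_s: 15.2
ee_pos: [0.4947, 0.1666, 0.0849]
eef_rot: [3.14, -0.001, 1.121]
force: [4.9, -3.2, 5.2]
grip_width: 0.0435
grip_force: 30.0
```

```bash
python3 -c "
from h import *
load()"
```

```text
t 15.20 p [0.4947 0.1666 0.0849] yaw 1.1211 F [ 4.9 -3.2  5.2] M [-0.629 -0.459  0.342] Fby -4.07 Mz/.014 24.41
```

Emit:
jog_arm --pt "-0.0002 0.0001 0 0 0 0.02 -0.4" --pt "-0.0002 0.0002 0 0 0 0.02 -0.4" --pt "-0.0003 0.0002 0 0 0 0.02 -0.4"

```text
time_s: 15.5
ee_pos: [0.4949, 0.1657, 0.0849]
eef_rot: [3.14, -0.001, 1.061]
force: [3.0, -3.3, 5.1]
grip_width: 0.0436
grip_force: 30.0
```

```bash
python3 -c "
from h import *
load()"
```

```text
t 15.50 p [0.4949 0.1657 0.0849] yaw 1.0611 F [ 3.  -3.3  5.1] M [-0.574 -0.486  0.354] Fby -3.79 Mz/.014 25.30
```

Emit:
jog_arm --pt "-0.0002 0.0002 0 0 0 0.02 -0.4" --pt "-0.0002 0.0002 0 0 0 0.02 -0.4" --pt "-0.0002 0.0002 0 0 0 0.02 -0.4"

```text
time_s: 15.8
ee_pos: [0.495, 0.1649, 0.0848]
eef_rot: [3.14, -0.001, 1.001]
force: [3.5, -3.2, 5.4]
grip_width: 0.0435
grip_force: 30.0
```

```bash
python3 -c "
from h import *
load()"
```

```text
t 15.80 p [0.495  0.1649 0.0848] yaw 1.0011 F [ 3.5 -3.2  5.4] M [-0.634 -0.415  0.318] Fby -3.75 Mz/.014 22.74
```

Emit:
jog_arm --pt "-0.0002 0.0002 0 0 0 0.02 -0.4" --pt "-0.0002 0.0002 0 0 0 0.02 -0.4" --pt "-0.0002 0.0002 0 0 0 0.02 -0.4"

```text
time_s: 16.1
ee_pos: [0.4952, 0.1641, 0.0848]
eef_rot: [3.14, -0.001, 0.941]
force: [3.1, -2.9, 5.6]
grip_width: 0.0434
grip_force: 30.0
```

```bash
python3 -c "
from h import *
load()"
```

```text
t 16.10 p [0.4952 0.1641 0.0848] yaw 0.9412 F [ 3.1 -2.9  5.6] M [-0.547 -0.349  0.441] Fby -3.43 Mz/.014 31.48
```

Emit:
jog_arm --pt "-0.0002 0.0002 0 0 0 0.02 -0.4"

```text
time_s: 16.2
ee_pos: [0.4952, 0.1638, 0.0848]
eef_rot: [3.14, -0.001, 0.921]
force: [2.4, -2.5, 4.8]
grip_width: 0.0435
grip_force: 30.0
```

```bash
python3 -c "
from h import *
load()"
```

```text
t 16.20 p [0.4952 0.1638 0.0848] yaw 0.9213 F [ 2.4 -2.5  4.8] M [-0.616 -0.338  0.443] Fby -2.87 Mz/.014 31.67
```

Emit:
jog_arm --pt "0 0 0 0 0 0 -0.4"

```text
time_s: 16.3
ee_pos: [0.4952, 0.1638, 0.0848]
eef_rot: [3.14, -0.001, 0.921]
force: [3.1, -3.2, 4.7]
grip_width: 0.0439
grip_force: 30.0
```

```bash
python3 -c "
from h import *
load()"
```

```text
t 16.30 p [0.4952 0.1638 0.0848] yaw 0.9212 F [ 3.1 -3.2  4.7] M [-0.633 -0.401  0.25 ] Fby -3.72 Mz/.014 17.88
```

Emit:
jog_arm --pt "-0.0002 0.0002 0 0 0 0.02 -0.4"

```text
time_s: 16.4
ee_pos: [0.4953, 0.1636, 0.0848]
eef_rot: [3.14, -0.001, 0.902]
force: [4.3, -3.4, 5.7]
grip_width: 0.0436
grip_force: 30.0
```

```bash
python3 -c "
from h import *
load()"
```

```text
t 16.40 p [0.4953 0.1636 0.0848] yaw 0.9019 F [ 4.3 -3.4  5.7] M [-0.578 -0.359  0.439] Fby -4.17 Mz/.014 31.37
```

Emit:
jog_arm --pt "0 0 0 0 0 0 -0.4" --pt "0 0 0 0 0 0 0.4" --pt "0 0 0 0 0 0 0.4" --pt "0 0 0 0 0 0 0.4" --pt "0 0 0 0 0 0 0.4"

```text
time_s: 16.9
ee_pos: [0.4944, 0.1636, 0.084]
eef_rot: [-3.141, 0.0, 0.901]
force: [-0.3, 0.6, -0.9]
grip_width: 0.0655
grip_force: 0.0
```

Emit:
jog_arm --pt "0 0 -0.01 0 0 0 0.4" --pt "0 0 -0.03 0 0 0 0.4" --pt "0 0 -0.04 0 0 0 0.4" --pt "0 0 -0.04 0 0 0 0.4" --pt "0 0 -0.02 0 0 0 0.4"

```text
time_s: 17.4
ee_pos: [0.4952, 0.1637, 0.2286]
eef_rot: [3.139, -0.004, 0.901]
force: [-0.1, -0.3, -0.9]
grip_width: 0.0659
grip_force: 0.0
```

```bash
python3 -c "
from h import *
load()
a=ctrl.camera('scene');cv2.imwrite('pics/c6.png',cv2.resize(a[205:305,270:390,::-1],None,fx=6,fy=6,interpolation=cv2.INTER_CUBIC))"
```

```text
t 17.40 p [0.4952 0.1637 0.2286] yaw 0.9009 F [-0.1 -0.3 -0.9] M [-0.046  0.098  0.019] Fby -0.26 Mz/.014 1.37
```

View pics/c6.png

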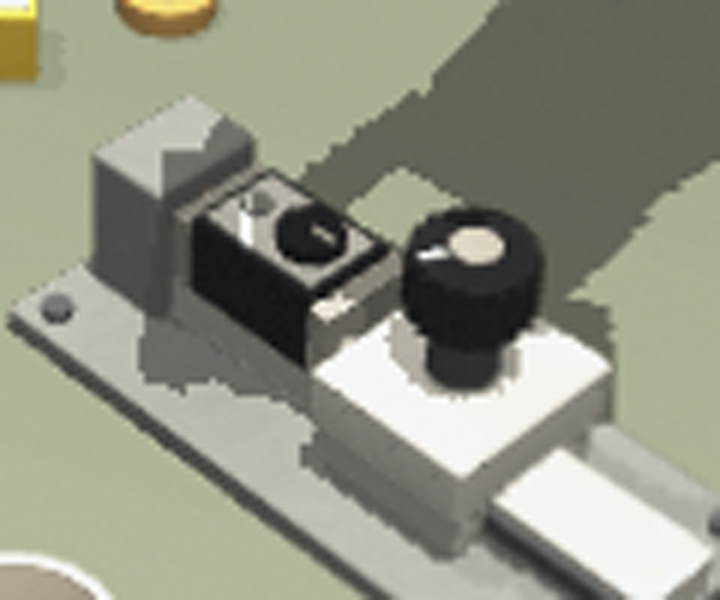

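The module sits square between pad and jaw: its left face is on the pad at (193,235) and the jaw is on its right at (340,310). The knob is released and the gripper is clear. The load readings put the clamping force at about 10 N.

```bash
python3 -c "
from station import ctrl
print(ctrl.hand_in())"
```

```text
the job is handed in; nothing more can be done
None
```

The job is handed in (no verdict came back): the module stands upright on the bed, clamped against the stop pad at about 10 N as estimated from the wrist load, with module and knob both let go and no bystander touched.

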